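Start up the hardness-test instruments in order

ROBOT

A 7-joint arm with a two-finger parallel gripper is mounted at the origin on the work surface. World frame = base frame: x ahead of the robot, y to its left, z up, the work surface at z = 0. Lengths are in m, angles in rad, forces in N, time in s.
With the tool pointing down it reaches from about 0.425 to 0.95 m from the base axis. Payload 4.7 kg.
Tool frame: the origin (TCP) lies on the centre line of the jaws, within the pads' length; the fingertips stand robot.nose_length ahead of it and the grasp point (between the pads) lies 8 mm behind it (robot.nose_length is the distance from the TCP to the fingertips, in m); z points along the fingers, y is the line along which they close (so a half turn about z gives the same grasp; the last joint's range is limited). The gripper opens to 85 mm and grips with 20 to 120 N. Pads are 22 mm wide; open, the fingers measure 114 mm over their backs; the gripper's body (76 mm by 85 mm) begins 54 mm behind the grasp point. The pads swing forward as they close: fully open they stand 13 mm farther back than shut.
Start: joints at [-0.029, 0.469, -0.049, 1.532, 0.024, 1.141, -0.082], TCP at [0.675, 0, 0.242] pointing down, gripper open.
Joint ranges: [-2.59, 2.59], [-0.33, 1.99], [-1.39, 1.29], [0.1, 2.45], [-1.04, 4.18], [0.21, 1.99], [-2.66, 2.66]. Speed limits (rad/s): [2.57, 2.57, 3.14, 3.14, 3.14, 3.14, 3.14].

INTERFACE

Orientations are given as [roll, pitch, yaw] about the fixed x, y, z axes, in that order (R = Rz(yaw) Ry(pitch) Rx(roll)).
In Python, from plant import robot gives the robot as it stands. Calls block until the motion is done:
- robot.goto(position, orientation): joint-space move of the TCP to a pose.
- robot.move_straight(position, vel=0.15, attitude=None, contact_N=None): straight line of the TCP; attitude=None keeps the orientation; vel is the mean speed in m/s. With contact_N (N) it stops when the force on the tool has changed by that much, and returns True; else False.
- robot.move_joints(angles): joint-space move.
- robot.grip(opening, strength=None): opening from 0.0 (shut) to 1.0 (fully open); strength is the grip in N (None keeps the last); returns when the fingers have stopped.
- robot.sleep(seconds).
- robot.inverse_kinematics(position, orientation): joint angles nearest the present ones, or None.
- robot.sense(): the state.
- robot.grab_frame(name): name is "scene" or "side" or "wrist"; returns a dict with "image" (400x640x3 uint8, red, green, blue), "range_z" (400x640 float32, m along the optical axis (not along the pixel's ray), 0 where there is no reading), "fx", "fy", "cx", "cy" (pixels), "R" (3x3) and "t" (3): a world point X has camera coordinates R X + t. Camera axes: x right, y down, z forward; pixel columns grow to the right and rows downward; lengths in m; the calibration is good to about 2 mm. A picture is of the moment at which its call begins.
A pose or a line that the arm cannot do raises robot.IKError and nothing moves.
- robot.close_job(): hands the job in; it is judged then, once.
The state is a dict: "t": time; "joint_pos": joint angles; "joint_velocities": joint speeds; "effort": joint torques, N m; "tcp_pos": TCP position; "tcp_rot": TCP orientation; "wrist_force": force on the tool from outside, world axes, zero at the start; "torque": the same for the moment, N m; "opening": opening from 0.0 (shut) to 1.0 (fully open); "gripper_force": force on a finger pad.
Only numpy, scipy, OpenCV 4.12 (cv2) and the standard library are available. Lean on these libraries where they do the work, as an engineer would, in place of code of your own. Each camera call takes 0.05 s, during which the arm holds its last target. There are 200 camera calls.

TASK

Start up the test bench by lightly pressing the black key on top of each instrument down until it is in: first the one on the square power supply, then the one on the drum-shaped sensor, then the one on the long readout with the display. Use only the fingertips, no harder than a lift button needs, then come away; leave the instruments standing where they are and do not pick up or disturb anything else on the table.

Things in the scene. Friction and masses are not known exactly. Their poses are not given: they have to be found in the camera images.
- supply: power supply: low square aluminium case, 96 x 96 mm and 45 mm high, black vent slots on its top, loose on the table, 0.55 to 1 kg. Origin at the centre of its underside, z up. A round black key, 26 mm diameter, flat on top, standing 24 mm proud of the case when out, the only key on this instrument, at x = -18 mm, y = 0; the vents lie on the +x half.
- supply_key_top (a point): centre of the top face of the power supply's key; it moves with the key. 69 mm above the table when the key is fully out, 59 mm when fully in and let go
- supply_key (a joint): travel of the power supply's key down into its case, m: 0 fully out, 0.010 fully in. Starts at 0 to 0.0015; 3.5 N moves it at any depth; it stays where left; pressed in means over 0.007. Its cap is sprung, not counted here: it yields 1 mm at 3 N and 1 mm per further 2 N, up to 8 mm (16 N), so the top sinks 11 to 18 mm under the finger. Over 20 N is too hard.
- sensor: sensor: upright aluminium drum, 68 mm diameter and 75 mm high, with two dark bands, loose on the table, 0.5 to 0.9 kg. Origin at the centre of its underside, z up. A round black key, 26 mm diameter, flat on top, standing 24 mm proud of the case when out, the only key on this instrument, in the middle of its top.
- sensor_key_top (a point): centre of the top face of the sensor's key; it moves with the key. 99 mm above the table when fully out, 89 mm when fully in and let go
- sensor_key (a joint): travel of the sensor's key down into its case, m: 0 fully out, 0.010 fully in. Starts at 0 to 0.0015; 3.5 N moves it at any depth; it stays where left; pressed in means over 0.007. Its cap is sprung, not counted here: it yields 1 mm at 3 N and 1 mm per further 2 N, up to 8 mm (16 N), so the top sinks 11 to 18 mm under the finger. Over 20 N is too hard.
- readout: readout: long narrow aluminium case, 150 mm (its x) x 60 mm (its y), 55 mm high, with a flat grey-green display on top, loose on the table, 0.5 to 0.9 kg. Origin at the centre of its underside, z up. A round black key, 26 mm diameter, flat on top, standing 24 mm proud of the case when out, the only key on this instrument, at x = -48 mm, y = 0, at the end away from the display.
- readout_key_top (a point): centre of the top face of the readout's key; it moves with the key. 79 mm above the table when fully out, 69 mm when fully in and let go
- readout_key (a joint): travel of the readout's key down into its case, m: 0 fully out, 0.010 fully in. Starts at 0 to 0.0015; 3.5 N moves it at any depth; it stays where left; pressed in means over 0.007. Its cap is sprung, not counted here: it yields 1 mm at 3 N and 1 mm per further 2 N, up to 8 mm (16 N), so the top sinks 11 to 18 mm under the finger. Over 20 N is too hard.
- weight: bystander, loose, to be left alone: steel knobbed weight, 44 mm diameter, 64 mm tall; origin at the centre of its underside
- oil: bystander, loose, to be left alone: small amber bottle, 36 mm diameter, 85 mm tall; origin at the centre of its underside
- ring_gauge: bystander, loose, to be left alone: steel ring gauge, 60 mm outer and 34 mm inner diameter, 22 mm tall; origin at the centre of its underside
- test_block: bystander, loose, to be left alone: plain round steel hardness block, 60 mm diameter, 14 mm thick; origin at the centre of its underside
- carton: bystander, loose, to be left alone: white box 70 x 90 x 35 mm; origin at the centre of its underside
- screwdriver: bystander, loose, to be left alone: screwdriver lying flat, its origin about midway along it
Things that resemble listed ones, but are neither listed nor needed, are in the scene too. What is shaped like the sensor but purple is not meant.

How it is judged:
On the way, in this order (a step that is already met when the one before it is completed fails the run):
1. the power supply's key is pressed in (value of joint supply_key above 0.007 m), for 0.1 s.
2. the sensor's key is pressed in (value of joint sensor_key above 0.007 m), for 0.1 s.
3. the readout's key is pressed in (value of joint readout_key above 0.007 m), for 0.1 s.
At the end, for the whole second after the job is handed in: All three keys are in by at least 7 of their 10 mm; each instrument stands upright (within 0.1 rad), at rest and within 20 mm of where it began; every other thing on the table is within 20 mm of where it began (value of joint each of supply_key, sensor_key, readout_key above 0.007 m and distance of each of supply, sensor, readout, weight, oil, ring_gauge, test_block, carton, screwdriver from where it was at the start of the episode below 0.02 m and angle between each of supply, sensor, readout's own z axis and vertical below 0.1 rad and linear speed of each of supply, sensor, readout below 0.02 m/s); the robot touches nothing.
It fails at once if a key is pressed out of order: the sensor's before the power supply's, or the readout's before the sensor's ((value of joint sensor_key above 0.004 m and value of joint supply_key below 0.007 m) or (value of joint readout_key above 0.004 m and value of joint supply_key below 0.007 m) or (value of joint readout_key above 0.004 m and value of joint sensor_key below 0.007 m)).
It fails at once if an instrument is pushed harder than 20 N by the robot (contact force between any of the fingers, the arm and supply above 20 N or contact force between any of the fingers, the arm and sensor above 20 N or contact force between any of the fingers, the arm and readout above 20 N).
It fails at once if an instrument is lifted more than 8 mm, tipped by more than 0.15 rad or shifted by more than 20 mm (height (world z) of any of supply, sensor, readout above 0.008 m or angle between any of supply, sensor, readout's own z axis and vertical above 0.15 rad or distance of any of supply, sensor, readout from where it was at the start of the episode above 0.02 m).
It fails at once if another thing on the table is moved by more than 20 mm (distance of any of weight, oil, ring_gauge, test_block, carton, screwdriver from where it was at the start of the episode above 0.02 m).
It also fails if it takes over 48 s, if anything falls off the work surface, if the arm or the gripper's body presses on something with over 40 N, if the wrist force passes 120 N, or if a joint passes its speed limit or range.

## Working session

There is one attempt and no reset: what is moved stays moved. The work goes in short steps, each a Python script; the robot and the scene stay as the last script left them, time stands still between calls to the robot, and variables do not carry over. Pictures are saved under pics/ and viewed, at most 10 in all, crops included, and the job is handed in when it is done.

```bash
mkdir -p pics
python3 - <<'E'
from plant import robot
import cv2,numpy as np
for n in ["scene","side"]:
    f=robot.grab_frame(n); np.savez(n+".npz",**f)
    cv2.imwrite(f"pics/{n}0.png",f["image"][:,:,::-1]); print(n,f["fx"],f["cx"],f["cy"],(-f["R"].T@f["t"]).round(3),f["R"].round(2).tolist(),(f["range_z"]>0).mean())
s=robot.sense(); print(robot.nose_length,s["t"],s["tcp_rot"],s["wrist_force"],s["opening"])
E
```

```text
scene 366.6726267061338 318.1746597800319 192.4695032975865 [1.247 0.077 0.782] [[-0.1, 0.99, -0.01], [0.73, 0.07, -0.68], [-0.68, -0.08, -0.73]] 0.995984375
side 508.88356310586965 313.97584265521846 192.81052497040713 [ 0.045 -0.729  1.059] [[0.8, -0.6, -0.01], [-0.44, -0.58, -0.69], [0.41, 0.55, -0.73]] 0.99610546875
0.011 0.1 [-3.13983617e+00  8.51819650e-05  1.57076753e+00] [-0.89583372  0.81209005  0.43998768] 0.9980711470065778
```

View pics/scene0.png

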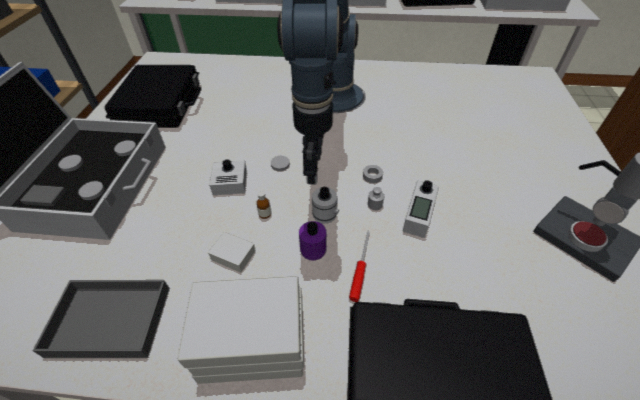

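View pics/side0.png

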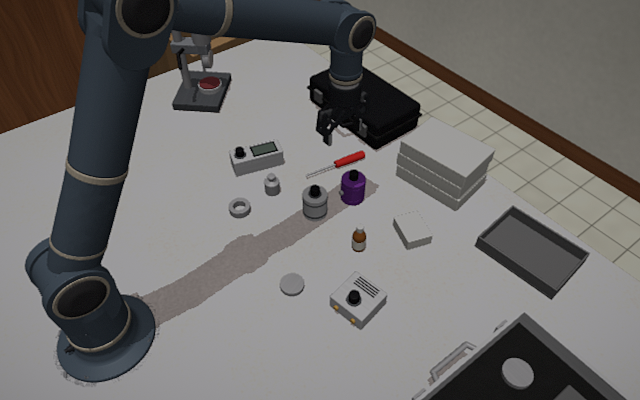

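The scene view shows the supply key at about (227,165), the grey drum's key at (324,192) and the readout key at (427,186). In the side view they are at (354,297), (315,190) and (240,153). There are two drum candidates: grey at scene (324,203) and purple at (313,240). The grey aluminium one with dark bands fits the description. Next I'll measure the keys and confirm with a crop.

```bash
cat > h.py <<'E'
import cv2,numpy as np
def world(f):
    v,u=np.mgrid[:400,:640]; z=f["range_z"]
    c=np.stack([(u-f["cx"])/f["fx"]*z,(v-f["cy"])/f["fy"]*z,z],-1)
    return (c-f["t"])@f["R"]
def ray(f,u,v,h):
    o=-f["R"].T@f["t"]; d=f["R"].T@np.array([(u-f["cx"])/f["fx"],(v-f["cy"])/f["fy"],1]); return o+d*(h-o[2])/d[2]
def blob(f,u,v,r=14,th=55):
    """dark connected blob nearest (u,v)"""
    m=(f["image"].max(2)<th).astype(np.uint8); w=np.zeros_like(m); w[v-r:v+r,u-r:u+r]=1
    n,l,s,c=cv2.connectedComponentsWithStats(m*w); i=1+np.argmin(np.hypot(*(c[1:]-[u,v]).T)+100*(s[1:,4]<15)); return l==i
E
python3 - <<'E'
from h import *
px={"supply":((227,165),(354,297),.069),"sensor":((324,192),(315,190),.099),"readout":((427,186),(240,153),.079)}
for k,(a,b,h) in px.items():
    for n,p in(("scene",a),("side",b)):
        f=dict(np.load(n+".npz")); m=blob(f,*p); w=world(f); P=w[m]; T=P[(P[:,2]>h-.006)&(P[:,2]<h+.006)]
        ys,xs=np.where(m); x0,x1,y0,y1=xs.min(),xs.max(),ys.min(),ys.max()
        # ray through blob centre at mid-height of the protruding key
        print(k,n,m.sum(),"box",x0,x1,y0,y1,"zmax",P[:,2].max().round(3),"top",len(T),T.mean(0).round(4) if len(T) else None, np.ptp(T,axis=0).round(3) if len(T) else None,"ray",ray(f,xs.mean(),ys.mean(),h-.012).round(4))
f=np.load("scene.npz")["image"][150:265,200:450,::-1]
g=np.load("side.npz")["image"][135:330,220:400,::-1]
a=cv2.resize(f,None,fx=3,fy=3,interpolation=2); b=cv2.resize(g,None,fx=1.25,fy=1.25)
o=np.zeros((345+244,750,3),np.uint8); o[:345]=a; o[345:345+b.shape[0],:b.shape[1]]=b[:244]; cv2.imwrite("pics/crop.png",o)
E
```

```text
supply scene 83 box 223 232 160 170 zmax 0.782 top 37 [ 0.4908 -0.28    0.0665] [0.022 0.022 0.007] ray [ 0.4918 -0.2802  0.057 ]
supply side 144 box 348 360 290 304 zmax 0.075 top 83 [ 0.4845 -0.2856  0.0692] [0.024 0.022 0.011] ray [ 0.4861 -0.2852  0.057 ]
sensor scene 119 box 319 329 187 199 zmax 0.782 top 56 [0.6026 0.0155 0.0963] [0.024 0.022 0.006] ray [0.6046 0.0152 0.087 ]
sensor side 123 box 309 320 185 197 zmax 0.104 top 53 [0.5965 0.0109 0.0988] [0.023 0.022 0.011] ray [0.5973 0.0102 0.087 ]
readout scene 98 box 421 431 181 192 zmax 0.078 top 42 [0.534  0.2868 0.0758] [0.023 0.019 0.005] ray [0.5362 0.2858 0.067 ]
readout side 90 box 235 245 147 158 zmax 1.059 top 36 [0.5282 0.2815 0.0783] [0.023 0.023 0.008] ray [0.5286 0.2808 0.067 ]
```

View pics/crop.png

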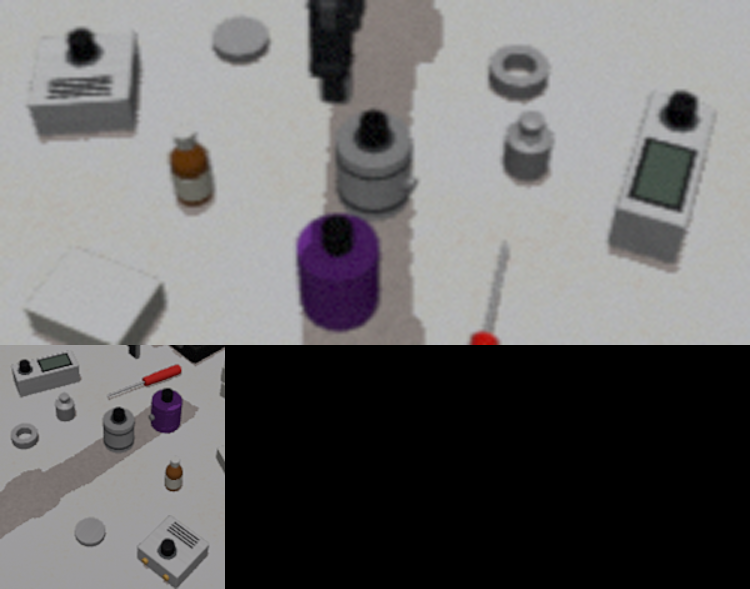

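The crop confirms it: the grey banded drum (scene 324,192) is the sensor, the purple one is the decoy, and there is only one supply and one readout. The two views disagree by about 7 mm in xy, so I'll check from the wrist camera above each key.

Run:
```python
from plant import robot
from h import *
robot.grip(0.0,20)
o=[np.pi,0,np.pi/2]
robot.goto([.488,-.283,.19],o)
f=robot.grab_frame("wrist"); np.savez("wrist.npz",**f)
cv2.imwrite("pics/wrist0.png",f["image"][:,:,::-1])
s=robot.sense(); print(s["t"],s["tcp_pos"],s["opening"],s["wrist_force"],(-f["R"].T@f["t"]).round(3),f["R"].round(2).tolist())
p=f["R"]@[.488,-.283,.069]+f["t"]; print(f["fx"]*p[0]/p[2]+f["cx"],f["fy"]*p[1]/p[2]+f["cy"])
p=f["R"]@(np.array(s["tcp_pos"])-[0,0,.011])+f["t"]; print(f["fx"]*p[0]/p[2]+f["cx"],f["fy"]*p[1]/p[2]+f["cy"])
```

```text
2.2083 [ 0.48960661 -0.28149383  0.19025181] -0.00036235230240115894 [-0.08813403  0.73570981 -0.14851038] [ 0.49  -0.206  0.322] [[1.0, 0.0, 0.0], [0.0, -0.96, 0.3], [0.0, -0.3, -0.96]]
316.4943129725557 196.45737285970293
318.0674304821379 265.39758225395417
```

View pics/wrist0.png

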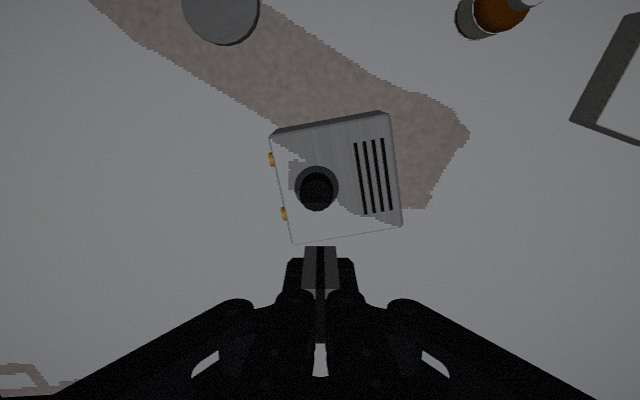

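The wrist view shows the supply's key at (316,190), with its vents to the right at (375,177) and the fingertips at (319,250). I'll measure the key top here using depth.

Run:
```python
from h import *
f=dict(np.load("wrist.npz")); w=world(f); print(f["fx"])
for v in (168,172,176,184,190,198,204,208,211,215): print(v,f["image"][v,316],w[v,316].round(4))
m=(w[...,2]>.062)&(w[...,2]<.078); m[230:]=0; n,l,s,c=cv2.connectedComponentsWithStats(m.astype(np.uint8)); i=1+s[1:,4].argmax(); P=w[l==i]
print(s[i],c[i],P.mean(0).round(4),np.ptp(P,axis=0).round(4), ((P.max(0)+P.min(0))/2).round(4))
```

```text
355.1258545716669
168 [32 35 34] [ 0.4874 -0.2661  0.0476]
172 [10  8 15] [ 0.4874 -0.2693  0.0476]
176 [1 6 0] [ 0.4875 -0.2696  0.0598]
184 [12  4  7] [ 0.4876 -0.2734  0.0689]
190 [9 9 6] [ 0.4876 -0.2779  0.0692]
198 [ 8  7 14] [ 0.4876 -0.2841  0.0695]
204 [23 24 23] [ 0.4876 -0.2886  0.0701]
208 [25 24 24] [ 0.4876 -0.2921  0.069 ]
211 [93 94 97] [ 0.4874 -0.3031  0.0446]
215 [124 126 128] [ 0.4874 -0.3066  0.0444]
[299 177  34  34 921] [315.61237785 193.83279045] [ 0.4873 -0.2811  0.0687] [0.0249 0.0251 0.0095] [ 0.4872 -0.2818  0.0668]
```

```bash
cat >> h.py <<'E'
def press(robot,x,y,top,N=8):
    """top = key top height; slow press from 8 mm above it until N newtons, then back up"""
    n=robot.nose_length
    robot.move_straight([x,y,top+n+.008],vel=.1); robot.sleep(.3)
    s=robot.sense(); f0=s["wrist_force"][2]; print("start",s["tcp_pos"],s["wrist_force"])
    hit=robot.move_straight([x,y,top+n-.017],vel=.015,contact_N=N)
    for _ in range(3):
        s=robot.sense(); print(hit,s["t"],"sink",top+n-s["tcp_pos"][2],"dF",s["wrist_force"][2]-f0); robot.sleep(.1)
    robot.move_straight([x,y,top+.08],vel=.1)
def keytop(robot,top):
    """key top centre from wrist depth; nearest to the image centre column"""
    f=robot.grab_frame("wrist"); w=world(f); m=(w[...,2]>top-.012)&(w[...,2]<top+.008); m[232:]=0
    n,l,s,c=cv2.connectedComponentsWithStats(m.astype(np.uint8))
    for i in range(1,n):
        P=w[l==i]
        if s[i,4]>300: print("top",s[i],c[i].round(),P.mean(0).round(4),np.ptp(P,axis=0).round(4),"z",np.median(P[:,2]).round(4))
    return f
E
python3 - <<'E'
from plant import robot
from h import *
press(robot,.4873,-.2814,.069)
robot.sleep(.2); f=keytop(robot,.059); print(robot.sense()["tcp_pos"])
E
```

```text
start [ 0.48746641 -0.28151395  0.08837391] [-0.16108323  0.65793396 -0.5215421 ]
True 5.0 sink 0.013556265247686244 dF 8.303252393797017
True 5.1 sink 0.013352417088102059 dF 8.59261885539341
True 5.2 sink 0.013309950316008623 dF 8.002023093153978
top [512   0  60  22 919] [540.   8.] [ 0.6121 -0.1618  0.0555] [0.0302 0.0113 0.0169] z 0.0556
top [ 299  180   43   49 1337] [320. 207.] [ 0.4874 -0.2803  0.0574] [0.0292 0.0349 0.014 ] z 0.0587
[ 0.48703679 -0.28128361  0.14845415]
```

The supply key is in: it sank 13.3 mm at 8 N, and its top now stands at 58.7 mm. Next is the sensor.

Run:
```python
from plant import robot
from h import *
o=[np.pi,0,np.pi/2]
robot.move_straight([.487,-.281,.22],vel=.2)
robot.goto([.5996,.0132,.22],o); robot.sleep(.2)
f=keytop(robot,.099); s=robot.sense(); print(s["t"],s["tcp_pos"])
cv2.imwrite("pics/wrist1.png",f["image"][:,:,::-1])
```

```text
top [302 170  35  36 967] [319. 188.] [0.5997 0.0165 0.0979] [0.0254 0.0253 0.0139] z 0.0985
top [ 454  192   39   36 1049] [473. 209.] [ 0.7165 -0.0009  0.0976] [0.0253 0.0255 0.0138] z 0.0987
8.4917 [0.59956282 0.01171502 0.22005769]
```

View pics/wrist1.png

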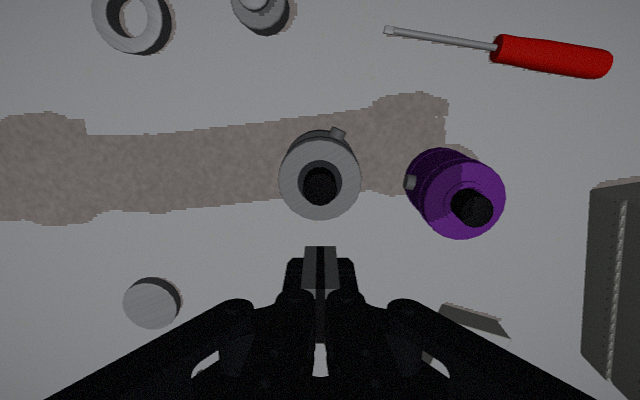

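The grey drum's key is at (319,188), directly under the jaws. The purple one is at (473,209), 117 mm away, so there is enough clearance to press.

Run:
```python
from plant import robot
from h import *
o=[np.pi,0,np.pi/2]
press(robot,.5997,.0155,.099)
robot.move_straight([.5997,.0155,.21],vel=.2); robot.sleep(.2); keytop(robot,.089)
robot.goto([.5311,.2842,.2],o); robot.sleep(.2)
f=keytop(robot,.079); s=robot.sense(); print(s["t"],s["tcp_pos"])
cv2.imwrite("pics/wrist2.png",f["image"][:,:,::-1])
```

```text
start [0.59990539 0.01548511 0.11841081] [-0.04886024  0.06279726  0.28842787]
True 11.2833 sink 0.013375800335956298 dF 7.0543691065288785
True 11.3833 sink 0.01318439577041515 dF 7.721950953530199
True 11.4833 sink 0.013114954876098497 dF 7.268519814443774
top [ 301  172   39   41 1030] [320. 193.] [0.5997 0.0167 0.0877] [0.0294 0.0323 0.0139] z 0.0888
top [453 197  41  35 470] [468. 210.] [0.7111 0.0037 0.0869] [0.0298 0.0285 0.02  ] z 0.0869
top [300 168  34  36 963] [317. 186.] [0.5308 0.2887 0.0773] [0.025  0.025  0.0132] z 0.0778
14.4417 [0.53190716 0.28271659 0.20001662]
```

View pics/wrist2.png

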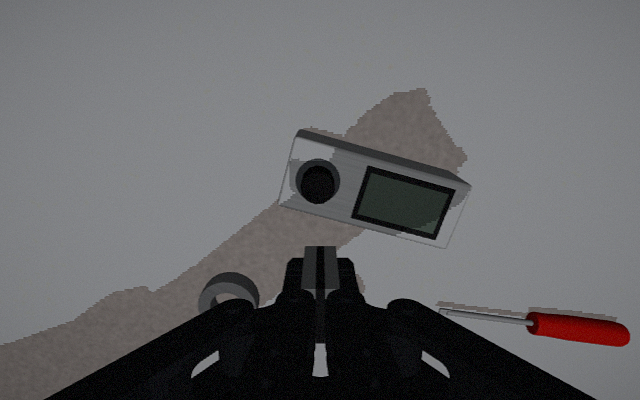

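The sensor key is in, with its top at 88.8 mm. The readout key is at (317,186), with the display to its right at (403,200).

Run:
```python
from plant import robot
from h import *
press(robot,.5308,.2872,.079)
robot.move_straight([.5308,.2872,.2],vel=.2); robot.sleep(.2); keytop(robot,.069)
for n in("scene","side"):
    g=robot.grab_frame(n); f=dict(np.load(n+".npz")); 
    d=cv2.absdiff(g["image"],f["image"]).max(2); 
    for k,p in {"supply":((227,165),(354,297)),"sensor":((324,192),(315,190)),"readout":((427,186),(240,153))}.items():
        try:
            for q in(f,g): ys,xs=np.where(blob(q,*p[n=="side"])); print(n,k,xs.mean().round(1),ys.mean().round(1))
        except Exception as e: print(e)
    cv2.imwrite(f"pics/{n}1.png",g["image"][:,:,::-1])
print(robot.sense()["t"])
```

```text
start [0.53098465 0.2872768  0.0983945 ] [0.09267774 0.16483783 0.91358211]
True 17.2333 sink 0.0134163683959318 dF 7.452081225291182
True 17.3333 sink 0.013186242780578741 dF 6.497412035139551
True 17.4333 sink 0.013154913297408213 dF 6.162955355675902
top [ 298  168   45   40 1006] [320. 188.] [0.5306 0.2886 0.0673] [0.0351 0.0326 0.0139] z 0.0688
scene supply 226.9 165.3
scene supply 227.3 166.6
scene sensor 324.0 193.4
scene sensor 324.2 194.4
scene readout 426.5 186.7
scene readout 426.0 188.0
side supply 353.8 297.3
side supply 353.7 298.6
side sensor 314.5 191.5
side sensor 314.4 192.3
side readout 239.5 152.7
side readout 239.7 153.6
19.225
```

View pics/scene1.png

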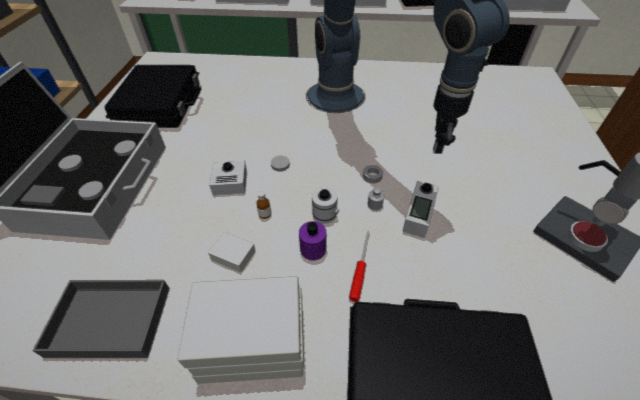

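All three keys, at (227,166), (324,194) and (426,188), now stand lower. Nothing else has moved and the arm is clear.

```bash
python3 -c "
from plant import robot
print(robot.close_job())"
```

```text
the job is handed in; nothing more can be done
None
```

I pressed all three keys fully in, in order (supply, sensor, readout), with about 8 N each, saw nothing else on the table move, and handed in the job at about 19 s; no verdict was returned.

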